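# Fetch the slide lifter from the moist chamber

### The arm

A 6-joint arm with a two-finger parallel gripper is mounted at the origin on the work surface. World frame = base frame: x ahead of the robot, y to its left, z up, the work surface at z = 0. Lengths are in m, angles in degrees, forces in N, time in s.
With the tool pointing down it reaches from about 0.4 to 0.825 m from the base axis. Payload 7 kg.
Tool frame: the origin (TCP) lies between the finger pads; the fingertips stand 19 mm ahead of it and the grasp point (between the pads) is the TCP (r.finger_overhang is the distance from the TCP to the fingertips, in m); z points along the fingers, y is the direction in which the jaws open and shut (so a half turn about z gives the same grasp; the last joint's range is limited). The gripper opens to 88 mm and grips with 3 to 60 N. Pads are 19 mm wide; open, the fingers measure 130 mm over their backs; the gripper's body (78 mm by 193 mm) begins 47 mm behind the grasp point.
Start: joints at [-57.748, 20.546, 0.682, 0, -70.136, -16.507], TCP at [0.183, -0.65, 0.219] pointing down, gripper open.
Joint ranges: [-176.03, 176.03], [-82.01, 121.73], [-58.28, 71.71], [-173.87, 95.51], [-174.79, -0.11], [-173.66, 173.66]. Speed limits (degrees/s): [136.94, 136.94, 172.46, 180, 180, 180].

### API

Orientations are given as [roll, pitch, yaw] about the fixed x, y, z axes, in that order (R = Rz(yaw) Ry(pitch) Rx(roll)).
In Python, from plant import r, optics gives the robot as it stands. The module is installed in compiled form; this text tells all that it offers.
- The arm moves only by the tool step_arm, never from a script. Its argument "increments" is a list of rows, each an object of numbers: "tx", "ty", "tz": the shift along the world's x, y, z in mm; "ax", "ay", "az": the turn, a rotation vector about the world's x, y, z in degrees; "claw": the gripper command: -1 is shut, 1 is fully open, values between are in proportion. In form: [{"tx": .., "ty": .., "tz": .., "ax": .., "ay": .., "az": .., "claw": ..}, ...]. A call has 1 to 12 rows; each row shifts and turns the commanded pose from where the row before left it; what a row does not reach is not made up. A row lasts 1/10 s, in which the tool goes at most 50 mm and 8.59 degrees, less where a joint would pass 70% of its speed; a pose out of reach is approached as far as the arm can. A call with a gripper value outside its range is refused whole. The fingers move at their own pace and stop on an object; "newtons" is the grip in N (left out, the last holds). Time passes only in rows, so rows that do not move let the fingers close. It gives the time, the measured TCP pose, the force and the opening at its end, in the units of the state.
- r.get_state(): the state, without advancing time (a new reading comes with each control period).
- optics.capture(name): name is "scene" or "top"; returns a dict with "image" (384x512x3 uint8, blue, green, red), "depth" (384x512 float32, m along the optical axis (not along the pixel's ray), 0 where there is no reading), "fx", "fy", "cx", "cy" (pixels), "R" (3x3) and "t" (3): a world point X has camera coordinates R X + t. Camera axes: x right, y down, z forward; pixel columns grow to the right and rows downward; lengths in m; the calibration is good to about 2 mm. A picture is of the moment at which its call begins.
- r.close_job(): hands the job in, once; it reports no verdict.
The state is a dict: "time_s": time; "joints": joint angles; "qd": joint speeds; "joint_torque": joint torques, N m; "tcp_pos": TCP position; "eef_rot": TCP orientation; "contact_force": force on the tool from outside, world axes, zero at the start; "moment": the same for the moment, N m; "gripper_width": finger opening in m.
Only numpy, scipy, OpenCV 4.12 (cv2) and the standard library are available. Lean on these libraries where they do the work, as an engineer would, in place of code of your own. Each camera call takes 0.05 s, during which the arm holds its last target. There are 200 camera calls.

### The job

Slide the clear cover of the grey staining tank fully open by its black knob, then take the long metal slide lifter by its handle and draw it out through the short opening, tilted with the handle end first, because it is longer than the opening and its blade lies under the fixed deck. Finish while holding the lifter level in the gripper, every part of it at least 6 cm higher than the tank's walls and touching nothing else, with the cover left fully open. Do not disturb the other things on the bench.

Things in the scene. Friction and masses are not known exactly. Their poses are not given: they have to be found in the camera images.
- tank: Grey tank, black floor, fixed to the bench, outside 302 x 162 mm, walls 6 thick, 70 high, floor 6 thick; inside 290 (x) by 150 (y). Origin: centre of the underside; z up, x along its length to the open end. A fixed clear deck 6 mm thick, underside 64 mm above the origin, roofs the inside from x = -145 to -5 mm; the opening is x = -5 to +145 mm, full inner width, under the sliding cover.
- cover (a joint): Sliding clear cover over the tank's opening, 155 x 140 x 6 mm, underside 71 and top 77 mm above the tank's underside. 0 = closed, 0.150 m = fully open at its stop; it slides towards the tank's -x, over the deck (its middle moves from tank x = +70 to -80 mm), needs about 2 N and stays where it is left.
- cover_knob (a point): Middle of the top of the cover's black knob, a round post 24 mm across standing 28 mm above the cover, in the cover's middle; this point is 105 mm above the tank's underside.
- lifter: Long spatula on the tank floor along the tank's length, 230 mm, 0.12 kg. Origin: mid-length, underside; x to its handle end (towards tank +x, under the opening). Aluminium handle 16 wide (y), 14 tall, x -15 to +115 mm; steel shank 8 mm thick to x = -65; blade 26 wide, 3 thick, 7 mm above the underside, to x = -115, under the deck. Balances near x = +15 mm.
- lifter_tip (a point): End of the lifter's blade, at lifter x = -115, z = +7 mm.
- lifter_end (a point): End of the lifter's handle, at lifter x = +115, z = +7 mm.
- stain_bottle: Bystander: small amber bottle with black cap, 38 mm across, 75 mm tall, standing near the tank's far long side; origin centre of underside
- slide_box: Bystander: closed white slide box 85 x 50 x 30 mm, lying near the tank's far long side; origin centre of underside
- beaker: Bystander: empty glass beaker, 68 mm across, 90 mm tall, on the robot's left; origin centre of underside
- specimen_jar: Bystander: clear jar with white lid, 60 mm across, 85 mm tall, on the robot's right; origin centre of underside
- dish: Bystander: glass dish, 90 mm across, 20 mm tall, on the robot's right; origin centre of underside
- brush: Bystander: small wooden brush, 160 mm long, lying on the robot's left

How it is judged:
By the outcome, as a careful person would: the job done as asked, in the order asked, and still so for the second after the job is handed in, while the arm keeps its last pose, push and grip.
It also fails if it takes over 51 s, if anything falls off the work surface, if the arm or the gripper's body presses on something with over 40 N, if the wrist force passes 120 N, or if a joint passes its speed limit or range.

## Working session

There is one attempt and no reset: what is moved stays moved. The work goes in short steps, Python scripts to look and compute and a tool call to move; the robot and the scene stay as the last step left them, time stands still between calls to the robot, and variables do not carry over. Pictures are saved under pics/ and viewed, about 8 in all and at most 12, crops included, and the job is handed in when it is done.

Besides the shell and the picture viewer there is one more tool, called after ">>>" by a JSON object that holds its "op" and its "data", one argument or row to a line. step_arm: Moves the arm, as the interface text tells. Its arguments: {"type":"object","properties":{"increments":{"type":"array","items":{"type":"object","properties":{"tx":{"type":"number"},"ty":{"type":"number"},"tz":{"type":"number"},"ax":{"type":"number"},"ay":{"type":"number"},"az":{"type":"number"},"claw":{"type":"number"}}}},"newtons":{"type":"number"}},"required":["increments"]}

```bash
mkdir -p pics; python3 - <<'E'
from plant import r, optics
import cv2,numpy as np,pickle
d={}
for n in("scene","top"):
    c=optics.capture(n);d[n]=c;cv2.imwrite(f"pics/{n}0.png",c["image"])
    print(n,c["fx"],c["cx"],c["cy"],(-c["R"].T@c["t"]).round(3),c["R"].round(2).tolist())
pickle.dump(d,open("c0.pkl","wb"))
print(r.get_state())
E
```

```text
scene 374.55288597092675 254.60488752932363 198.0637237616928 [1.115 0.744 0.982] [[-0.8, 0.6, -0.01], [0.41, 0.53, -0.74], [-0.44, -0.59, -0.68]]
top 430.9039437939188 260.2246122174314 192.48192549734827 [ 0.24  -0.006  1.676] [[-0.0, -1.0, 0.01], [-0.98, 0.0, -0.19], [0.19, -0.01, -0.98]]
{'time_s': 0.1, 'joints': array([-5.77472313e+01,  2.05878152e+01,  6.39774245e-01, -1.87656049e-02,
       -7.01364001e+01, -1.65081457e+01]), 'qd': array([ 0.09231387, -0.10377703,  0.15531938,  0.0569201 ,  0.1206756 ,
        0.08047165]), 'joint_torque': array([-2.32154953e-04, -5.84166241e+01,  2.93752742e+01,  7.01554790e+00,
        1.02176439e-02, -8.39091194e-05]), 'tcp_pos': array([ 0.18303324, -0.64924471,  0.2186134 ]), 'eef_rot': array([ 1.79914026e+02, -7.08171721e-03, -1.64261761e+02]), 'contact_force': array([-0.70679258, -0.58882324, -0.01550599]), 'moment': array([ 0.06203611, -0.02285269,  0.035694  ]), 'gripper_width': 0.08763932825238378}
```

View pics/top0.png

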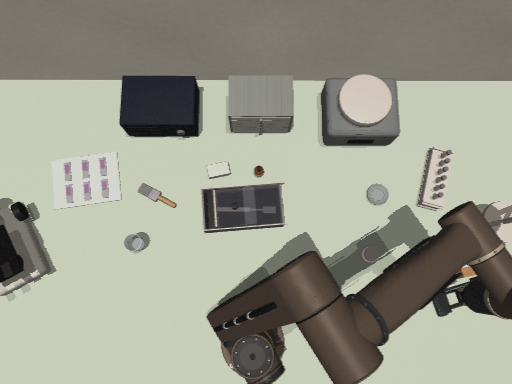

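View pics/scene0.png

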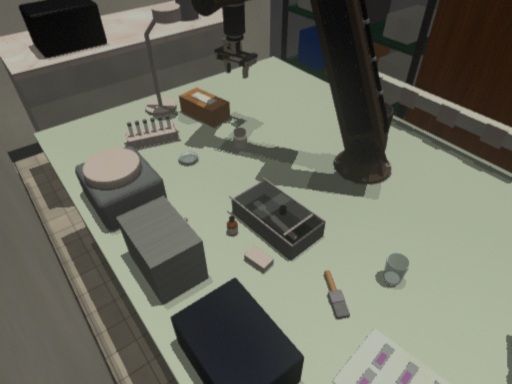

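The top view shows the tank around (243,208), long axis along the image columns, knob near (236,206). The scene view shows the tank around (278,217), knob about (283,211). I need enlarged crops.

```bash
python3 - <<'E'
import cv2,pickle,numpy as np
d=pickle.load(open("c0.pkl","rb"))
a=d["top"]["image"][175:240,190:300];b=d["scene"]["image"][170:260,220:335]
f=lambda i,s:cv2.convertScaleAbs(cv2.resize(i,None,fx=s,fy=s,interpolation=cv2.INTER_CUBIC),alpha=1.8)
A=f(a,5);B=f(b,4)[:,:550] 
A=A[:,:550];B=cv2.copyMakeBorder(B,0,0,0,550-B.shape[1],0) if B.shape[1]<550 else B
cv2.imwrite("pics/crop.png",np.vstack([A[:,:],B])[:690]);
cv2.imwrite("pics/crop.png",cv2.resize(np.vstack([A,B]),None,fx=.85,fy=.85))
E
```

```text
(no output)
```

View pics/crop.png

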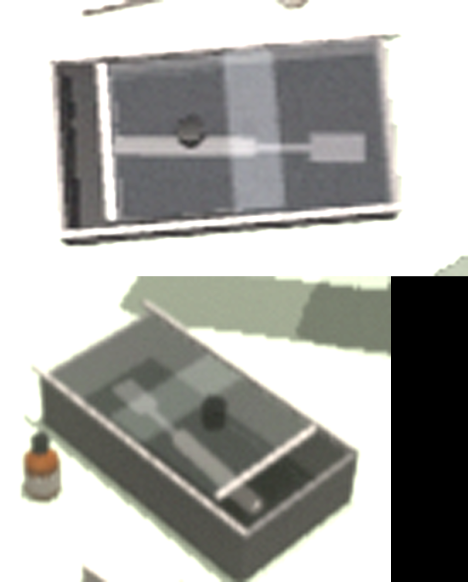

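The cover is partly open: its +x edge is the white bar, set in from the left wall. The tank's +x points to image left (world +y). The handle is at the left and the blade at the right. Next I cast rays.

```bash
cat >h.py <<'E'
import numpy as np
def ray(c,u,v,z):
    o=-c["R"].T@c["t"];d=c["R"].T@np.array([(u-c["cx"])/c["fx"],(v-c["cy"])/c["fy"],1]);return o+d*(z-o[2])/d[2]
def proj(c,X):
    p=c["R"]@np.asarray(X)+c["t"];return c["fx"]*p[0]/p[2]+c["cx"],c["fy"]*p[1]/p[2]+c["cy"]
E
python3 - <<'E'
import pickle;from h import *
d=pickle.load(open("c0.pkl","rb"))
T=lambda x,y,z:ray(d["top"],190+x/4.25,175+y/4.25,z)
S=lambda x,y,z:ray(d["scene"],220+x/3.4,170+(y-276)/3.4,z)
p=lambda n,v:print(n,(v*1000).round(0))
p("knobT",T(190,128,.105));p("knobS",S(213,402,.105))
for n,q in dict(TL=(53,62),TR=(387,40),BL=(62,240),BR=(400,212)).items():p(n+" top",T(*q,.07))
for n,q in dict(pxfar=(247,530),pxnear=(355,455),mxnear=(148,302),mxfar=(38,370)).items():p(n+" scene",S(*q,.07))
p("cover edge a",T(100,65,.077));p("cover edge b",T(111,218,.077))
p("edge a S",S(217,495,.077));p("edge b S",S(316,428,.077))
for q,z in(((116,146),.02),((255,147),.02),((310,147),.016),((364,147),.016)):p("lift",T(*q,z))
p("handleend S",S(258,508,.02));p("tip S",S(122,385,.016))
E
```

```text
knobT [500.  67. 105.]
knobS [502.  68. 105.]
TL top [565. 191.  70.]
TR top [ 585. -107.   70.]
BL top [406. 180.  70.]
BR top [ 430. -117.   70.]
pxfar scene [563. 192.  70.]
pxnear scene [415. 184.  70.]
mxnear scene [ 430. -128.   70.]
mxfar scene [ 592. -110.   70.]
cover edge a [561. 149.  77.]
cover edge b [425. 137.  77.]
edge a S [561. 146.  77.]
edge b S [425. 138.  77.]
lift [497. 138.  20.]
lift [496.  11.  20.]
lift [497. -39.  16.]
lift [497. -88.  16.]
handleend S [505. 147.  20.]
tip S [501. -83.  16.]
```

The two views agree within about 3 mm on the knob, at (501, 67). The tank centre is about (498, 36) at yaw 94°, so the cover is about 39 mm open with about 111 mm to go. The lifter lies at x≈498, y from -86 to 144. I move above the knob.

>>> {"op": "step_arm", "data": {
  "increments": [
    {"tx": 16, "ty": 36, "az": 3.9},
    {"tx": 16, "ty": 36, "az": 3.9},
    {"tx": 16, "ty": 36, "az": 3.9},
    {"tx": 16, "ty": 36, "az": 3.9},
    {"tx": 16, "ty": 36, "az": 3.9},
    {"tx": 16, "ty": 36, "az": 3.9},
    {"tx": 16, "ty": 36, "az": 3.9},
    {"tx": 16, "ty": 36, "az": 3.9},
    {"tx": 16, "ty": 36, "az": 3.9},
    {"tx": 16, "ty": 36, "az": 3.9},
    {"tx": 16, "ty": 36, "az": 3.9},
    {"tx": 16, "ty": 36, "az": 3.9}
  ]
}}

```text
$.increments[0]: bad value
```

>>> {"op": "step_arm", "data": {
  "increments": [
    {"tx": 16, "ty": 36, "az": 3.9},
    {"tx": 16, "ty": 36, "az": 3.9},
    {"tx": 16, "ty": 36, "az": 3.9},
    {"tx": 16, "ty": 36, "az": 3.9},
    {"tx": 16, "ty": 36, "az": 3.9},
    {"tx": 16, "ty": 36, "az": 3.9},
    {"tx": 16, "ty": 36, "az": 3.9},
    {"tx": 14, "ty": 32, "az": 3.9},
    {}
  ]
}}

```text
$.increments[0]: bad value
```

>>> {"op": "step_arm", "data": {
  "increments": [
    {"tx": 16, "ty": 36, "tz": 0, "ax": 0, "ay": 0, "az": 3.9, "claw": 1}
  ]
}}

```text
time_s: 0.2
tcp_pos: [0.198, -0.6152, 0.2175]
eef_rot: [179.9, -0.1, -160.5]
contact_force: [0.8, 1.5, -0.5]
gripper_width: 0.0875
```

Every row must carry all of the fields.

>>> {"op": "step_arm", "data": {
  "increments": [
    {"tx": 16, "ty": 36, "tz": 0, "ax": 0, "ay": 0, "az": 3.9, "claw": 1},
    {"tx": 16, "ty": 36, "tz": 0, "ax": 0, "ay": 0, "az": 3.9, "claw": 1},
    {"tx": 16, "ty": 36, "tz": 0, "ax": 0, "ay": 0, "az": 3.9, "claw": 1},
    {"tx": 16, "ty": 36, "tz": 0, "ax": 0, "ay": 0, "az": 3.9, "claw": 1},
    {"tx": 16, "ty": 36, "tz": 0, "ax": 0, "ay": 0, "az": 3.9, "claw": 1},
    {"tx": 16, "ty": 36, "tz": 0, "ax": 0, "ay": 0, "az": 3.9, "claw": 1},
    {"tx": 16, "ty": 36, "tz": 0, "ax": 0, "ay": 0, "az": 3.9, "claw": 1},
    {"tx": 16, "ty": 36, "tz": 0, "ax": 0, "ay": 0, "az": 3.9, "claw": 1},
    {"tx": 16, "ty": 36, "tz": 0, "ax": 0, "ay": 0, "az": 3.9, "claw": 1},
    {"tx": 16, "ty": 36, "tz": 0, "ax": 0, "ay": 0, "az": 3.9, "claw": 1},
    {"tx": 16, "ty": 36, "tz": 0, "ax": 0, "ay": 0, "az": 3.9, "claw": 1},
    {"tx": 16, "ty": 36, "tz": 0, "ax": 0, "ay": 0, "az": 3.9, "claw": 1}
  ]
}}

```text
time_s: 1.4
tcp_pos: [0.3913, -0.1801, 0.2195]
eef_rot: [-180.0, 0.0, -113.4]
contact_force: [0.7, -0.9, -0.5]
gripper_width: 0.0877
```

>>> {"op": "step_arm", "data": {
  "increments": [
    {"tx": 16, "ty": 36, "tz": 0, "ax": 0, "ay": 0, "az": 3.9, "claw": 1},
    {"tx": 16, "ty": 36, "tz": 0, "ax": 0, "ay": 0, "az": 3.9, "claw": 1},
    {"tx": 16, "ty": 36, "tz": 0, "ax": 0, "ay": 0, "az": 3.9, "claw": 1},
    {"tx": 16, "ty": 36, "tz": 0, "ax": 0, "ay": 0, "az": 3.9, "claw": 1},
    {"tx": 16, "ty": 36, "tz": 0, "ax": 0, "ay": 0, "az": 3.9, "claw": 1},
    {"tx": 16, "ty": 36, "tz": 0, "ax": 0, "ay": 0, "az": 3.9, "claw": 1},
    {"tx": 14, "ty": 34, "tz": 0, "ax": 0, "ay": 0, "az": 3.9, "claw": 1},
    {"tx": 0, "ty": 0, "tz": 0, "ax": 0, "ay": 0, "az": 0, "claw": 1},
    {"tx": 0, "ty": 0, "tz": 0, "ax": 0, "ay": 0, "az": 0, "claw": 1}
  ]
}}

```text
time_s: 2.3
tcp_pos: [0.5008, 0.0689, 0.2188]
eef_rot: [179.9, -0.0, -86.2]
contact_force: [-1.3, -1.5, 0.3]
gripper_width: 0.088
```

>>> {"op": "step_arm", "data": {
  "increments": [
    {"tx": 0, "ty": -2, "tz": -25, "ax": 0, "ay": 0, "az": 0, "claw": 1},
    {"tx": 0, "ty": 0, "tz": -25, "ax": 0, "ay": 0, "az": 0, "claw": 1},
    {"tx": 0, "ty": 0, "tz": -25, "ax": 0, "ay": 0, "az": 0, "claw": 1},
    {"tx": 0, "ty": 0, "tz": -20, "ax": 0, "ay": 0, "az": 0, "claw": 1},
    {"tx": 0, "ty": 0, "tz": -15, "ax": 0, "ay": 0, "az": 0, "claw": 1},
    {"tx": 0, "ty": 0, "tz": -6, "ax": 0, "ay": 0, "az": 0, "claw": 1},
    {"tx": 0, "ty": 0, "tz": 0, "ax": 0, "ay": 0, "az": 0, "claw": 1},
    {"tx": 0, "ty": 0, "tz": 0, "ax": 0, "ay": 0, "az": 0, "claw": -1},
    {"tx": 0, "ty": 0, "tz": 0, "ax": 0, "ay": 0, "az": 0, "claw": -1},
    {"tx": 0, "ty": 0, "tz": 0, "ax": 0, "ay": 0, "az": 0, "claw": -1},
    {"tx": 0, "ty": 0, "tz": 0, "ax": 0, "ay": 0, "az": 0, "claw": -1},
    {"tx": 0, "ty": 0, "tz": 0, "ax": 0, "ay": 0, "az": 0, "claw": -1}
  ],
  "newtons": 12
}}

```text
time_s: 3.5
tcp_pos: [0.5013, 0.0664, 0.1037]
eef_rot: [-180.0, 0.0, -86.3]
contact_force: [0.4, 0.4, 0.3]
gripper_width: 0.0529
```

>>> {"op": "step_arm", "data": {
  "increments": [
    {"tx": 0, "ty": 0, "tz": 0, "ax": 0, "ay": 0, "az": 0, "claw": -1},
    {"tx": 0, "ty": 0, "tz": 0, "ax": 0, "ay": 0, "az": 0, "claw": -1},
    {"tx": 0, "ty": 0, "tz": 0, "ax": 0, "ay": 0, "az": 0, "claw": -1},
    {"tx": 0, "ty": 0, "tz": 0, "ax": 0, "ay": 0, "az": 0, "claw": -1},
    {"tx": 0, "ty": 0, "tz": 0, "ax": 0, "ay": 0, "az": 0, "claw": -1},
    {"tx": 0, "ty": 0, "tz": 0, "ax": 0, "ay": 0, "az": 0, "claw": -1}
  ]
}}

```text
time_s: 4.1
tcp_pos: [0.5011, 0.0663, 0.1035]
eef_rot: [180.0, -0.0, -86.3]
contact_force: [0.2, -0.6, -0.1]
gripper_width: 0.0051
```

The fingers closed to 5 mm, so they missed the knob. I look.

```bash
python3 - <<'E'
from plant import optics
import cv2,numpy as np,pickle
d={n:optics.capture(n) for n in("scene","top")};pickle.dump(d,open("c1.pkl","wb"))
f=lambda i,s:cv2.convertScaleAbs(cv2.resize(i,None,fx=s,fy=s,interpolation=cv2.INTER_CUBIC),alpha=1.8)
A=f(d["top"]["image"][175:240,190:300],4);B=f(d["scene"]["image"][160:260,225:335],4)
cv2.imwrite("pics/crop1.png",np.hstack([cv2.copyMakeBorder(A,0,140,0,0,0),B])[:, :880][:, 0:880]);
im=cv2.imread("pics/crop1.png");cv2.imwrite("pics/crop1.png",cv2.resize(im,None,fx=.9,fy=.9))
E
```

```text
(no output)
```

View pics/crop1.png

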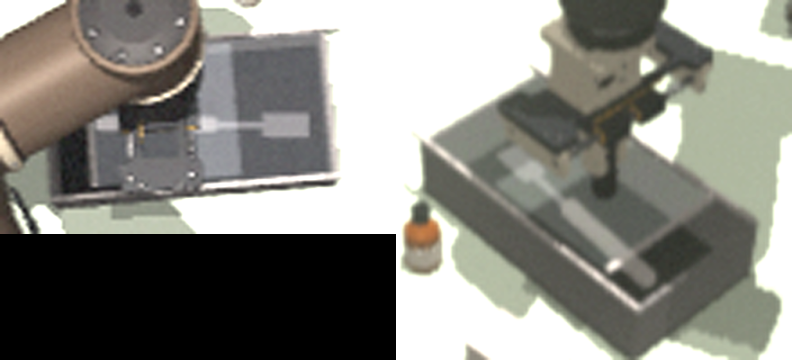

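```bash
python3 - <<'E'
import pickle,cv2;from h import *
from plant import r
d0=pickle.load(open("c0.pkl","rb"));d=pickle.load(open("c1.pkl","rb"))
for z in(.15,.105,.085,.077):print(z,np.round(proj(d["scene"],(.501,.066,z)),1))
for k in(d0,d):
    c=k["scene"];D=c["depth"];g=c["image"].sum(2)
    print("depth->height down column 283")
    for v in range(196,222,2):
        q=np.array([(283-c["cx"])/c["fx"],(v-c["cy"])/c["fy"],1])*D[v,283];print(v,g[v,283],(c["R"].T@(q-c["t"])).round(3))
s=r.get_state();print(s["gripper_width"],s["contact_force"],s["tcp_pos"])
big=lambda c:cv2.convertScaleAbs(cv2.resize(c["image"][180:240,250:330],None,fx=5,fy=5,interpolation=cv2.INTER_CUBIC),alpha=2.2)
cv2.imwrite("pics/cmp.png",np.hstack([big(d0["scene"]),big(d["scene"])]))
E
```

```text
0.15 [282.9 196.8]
0.105 [282.4 206.6]
0.085 [282.2 210.9]
0.077 [282.1 212.5]
depth->height down column 283
196 252 [0.445 0.005 0.078]
198 254 [0.45  0.011 0.076]
200 252 [0.456 0.018 0.075]
202 247 [0.464 0.027 0.076]
204 211 [0.47  0.034 0.075]
206 104 [0.498 0.066 0.106]
208 97 [0.503 0.071 0.104]
210 78 [0.506 0.076 0.1  ]
212 88 [0.506 0.076 0.091]
214 99 [0.507 0.077 0.082]
216 136 [0.51  0.081 0.078]
218 140 [0.517 0.09  0.079]
220 138 [0.52  0.093 0.075]
depth->height down column 283
196 93 [0.533 0.102 0.197]
198 104 [0.535 0.104 0.191]
200 105 [0.536 0.106 0.185]
202 149 [0.51  0.078 0.14 ]
204 142 [0.51  0.078 0.131]
206 161 [0.51  0.078 0.122]
208 110 [0.508 0.078 0.112]
210 82 [0.508 0.078 0.102]
212 83 [0.51  0.08  0.096]
214 85 [0.508 0.079 0.085]
216 143 [0.509 0.081 0.077]
218 148 [0.515 0.087 0.076]
220 150 [0.52  0.094 0.075]
0.0010510635518791252 [ 0.17048099 -0.03317057 -0.02641961] [0.50110698 0.06632687 0.1034409 ]
```

View pics/cmp.png

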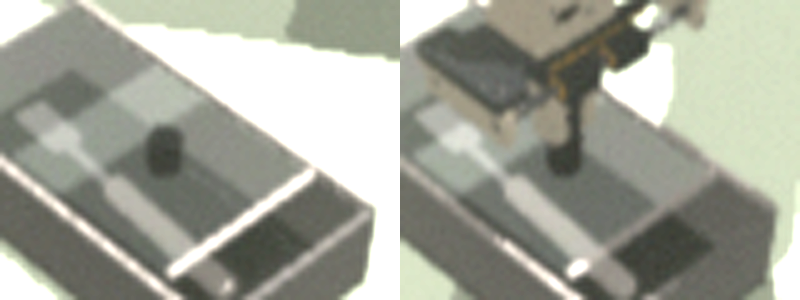

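The geometry says the fingers are on the knob: its depth centre is (498,67) and the TCP is at (501,66). The width reading of 1 mm disagrees with that. A gentle tug along the slide will settle it.

>>> {"op": "step_arm", "data": {
  "increments": [
    {"tx": 0.3, "ty": -5, "tz": 0, "ax": 0, "ay": 0, "az": 0, "claw": -1},
    {"tx": 0.3, "ty": -5, "tz": 0, "ax": 0, "ay": 0, "az": 0, "claw": -1},
    {"tx": 0.4, "ty": -5, "tz": 0, "ax": 0, "ay": 0, "az": 0, "claw": -1},
    {"tx": 0.4, "ty": -5, "tz": 0, "ax": 0, "ay": 0, "az": 0, "claw": -1}
  ]
}}

```text
time_s: 4.6
tcp_pos: [0.5025, 0.0458, 0.1035]
eef_rot: [180.0, -0.0, -86.3]
contact_force: [0.5, -0.6, -0.7]
gripper_width: 0.0005
```

```bash
python3 - <<'E'
import cv2,pickle;from h import *
from plant import r,optics
s=r.get_state();print(s["gripper_width"],s["contact_force"],s["tcp_pos"])
d={n:optics.capture(n) for n in("scene","top")};pickle.dump(d,open("c2.pkl","wb"))
d1=pickle.load(open("c1.pkl","rb"))
big=lambda c:cv2.convertScaleAbs(cv2.resize(c["image"][180:240,250:330],None,fx=5,fy=5,interpolation=cv2.INTER_CUBIC),alpha=2.2)
cv2.imwrite("pics/cmp2.png",np.hstack([big(d1["scene"]),big(d["scene"])]))
E
```

```text
0.000469777529441219 [ 0.4909568  -0.63835577 -0.67329502] [0.50254124 0.04575018 0.10345291]
```

View pics/cmp2.png

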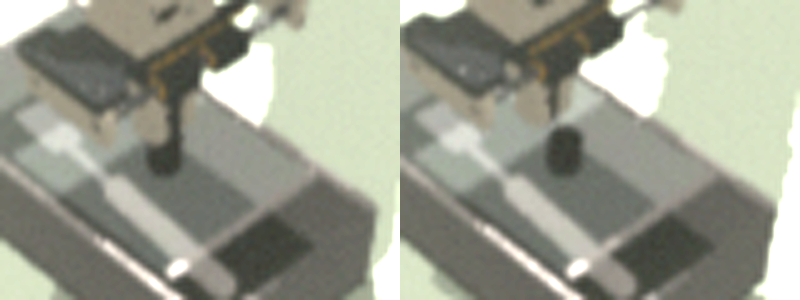

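The tug met no force. The knob stayed put and the fingers came away from it, so the tips seem to have passed above it. I check the real fingertip height against the stated overhang.

```bash
python3 - <<'E'
import pickle;from h import *
from plant import r
print(r.finger_overhang)
d=pickle.load(open("c2.pkl","rb"));c=d["scene"];D=c["depth"]
print("proj tcp,tip",np.round(proj(c,(.5025,.0458,.1035)),1),np.round(proj(c,(.5025,.0458,.0845)),1))
for u in(277,280,283):
    print(u)
    for v in range(194,216,2):
        q=np.array([(u-c["cx"])/c["fx"],(v-c["cy"])/c["fy"],1])*D[v,u];print(v,c["image"][v,u],(c["R"].T@(q-c["t"])).round(3))
E
```

```text
0.019
proj tcp,tip [278.2 203.9] [278.  207.9]
277
194 [41 46 49] [0.539 0.08  0.194]
196 [50 62 66] [0.538 0.079 0.183]
198 [61 70 73] [0.518 0.057 0.148]
200 [60 69 72] [0.519 0.058 0.14 ]
202 [60 70 73] [0.519 0.058 0.131]
204 [61 69 71] [0.519 0.058 0.122]
206 [70 76 72] [0.492 0.028 0.074]
208 [64 69 67] [0.499 0.036 0.075]
210 [50 54 52] [0.505 0.043 0.074]
212 [48 52 50] [0.512 0.052 0.075]
214 [49 51 51] [0.519 0.061 0.077]
280
194 [31 34 32] [0.532 0.086 0.194]
196 [31 36 34] [0.533 0.088 0.187]
198 [37 42 42] [0.505 0.056 0.139]
200 [34 39 38] [0.505 0.057 0.131]
202 [40 44 44] [0.505 0.058 0.122]
204 [64 67 67] [0.502 0.055 0.109]
206 [43 47 45] [0.503 0.056 0.102]
208 [30 34 32] [0.512 0.067 0.106]
210 [25 29 29] [0.515 0.07  0.101]
212 [28 30 30] [0.513 0.069 0.089]
214 [35 39 36] [0.514 0.07  0.081]
283
194 [32 36 35] [0.518 0.085 0.185]
196 [59 67 70] [0.491 0.055 0.14 ]
198 [63 72 74] [0.491 0.056 0.132]
200 [63 71 73] [0.491 0.056 0.123]
202 [79 86 84] [0.491 0.057 0.114]
204 [71 77 74] [0.469 0.033 0.074]
206 [29 33 31] [0.497 0.064 0.104]
208 [26 31 30] [0.504 0.072 0.105]
210 [26 29 28] [0.506 0.075 0.099]
212 [24 26 27] [0.51  0.08  0.096]
214 [28 33 32] [0.506 0.077 0.082]
```

The visible fingertips end at about z 0.105–0.112 with the TCP reading 0.1035. That is roughly 20 mm higher than stated, which explains the miss. I open, return over the knob and creep down while watching the force.

>>> {"op": "step_arm", "data": {
  "increments": [
    {"tx": 0, "ty": 0, "tz": 15, "ax": 0, "ay": 0, "az": 0, "claw": 1},
    {"tx": 0, "ty": 0, "tz": 15, "ax": 0, "ay": 0, "az": 0, "claw": 1},
    {"tx": -1, "ty": 10, "tz": 0, "ax": 0, "ay": 0, "az": 0, "claw": 1},
    {"tx": -1, "ty": 11, "tz": 0, "ax": 0, "ay": 0, "az": 0, "claw": 1},
    {"tx": 0, "ty": 0, "tz": 0, "ax": 0, "ay": 0, "az": 0, "claw": 1},
    {"tx": 0, "ty": 0, "tz": 0, "ax": 0, "ay": 0, "az": 0, "claw": 1},
    {"tx": 0, "ty": 0, "tz": 0, "ax": 0, "ay": 0, "az": 0, "claw": 1},
    {"tx": 0, "ty": 0, "tz": -15, "ax": 0, "ay": 0, "az": 0, "claw": 1},
    {"tx": 0, "ty": 0, "tz": -15, "ax": 0, "ay": 0, "az": 0, "claw": 1},
    {"tx": 0, "ty": 0, "tz": -2, "ax": 0, "ay": 0, "az": 0, "claw": 1},
    {"tx": 0, "ty": 0, "tz": -2, "ax": 0, "ay": 0, "az": 0, "claw": 1},
    {"tx": 0, "ty": 0, "tz": 0, "ax": 0, "ay": 0, "az": 0, "claw": 1}
  ]
}}

```text
time_s: 5.9
tcp_pos: [0.5007, 0.0673, 0.0997]
eef_rot: [-180.0, -0.0, -86.3]
contact_force: [0.6, -0.2, 0.8]
gripper_width: 0.0864
```

>>> {"op": "step_arm", "data": {
  "increments": [
    {"tx": 0, "ty": 0, "tz": -2, "ax": 0, "ay": 0, "az": 0, "claw": 1},
    {"tx": 0, "ty": 0, "tz": -2, "ax": 0, "ay": 0, "az": 0, "claw": 1},
    {"tx": 0, "ty": 0, "tz": 0, "ax": 0, "ay": 0, "az": 0, "claw": 1}
  ]
}}

```text
time_s: 6.2
tcp_pos: [0.5005, 0.0673, 0.0955]
eef_rot: [-180.0, 0.0, -86.3]
contact_force: [-0.2, -0.4, -0.0]
gripper_width: 0.0876
```

>>> {"op": "step_arm", "data": {
  "increments": [
    {"tx": 0, "ty": 0, "tz": -3, "ax": 0, "ay": 0, "az": 0, "claw": 1},
    {"tx": 0, "ty": 0, "tz": 0, "ax": 0, "ay": 0, "az": 0, "claw": 1}
  ]
}}

```text
time_s: 6.4
tcp_pos: [0.5003, 0.0673, 0.0921]
eef_rot: [180.0, -0.0, -86.3]
contact_force: [0.0, 0.3, -0.4]
gripper_width: 0.0874
```

>>> {"op": "step_arm", "data": {
  "increments": [
    {"tx": 0, "ty": 0, "tz": -3, "ax": 0, "ay": 0, "az": 0, "claw": 1},
    {"tx": 0, "ty": 0, "tz": 0, "ax": 0, "ay": 0, "az": 0, "claw": 1}
  ]
}}

```text
time_s: 6.6
tcp_pos: [0.5003, 0.0672, 0.0891]
eef_rot: [180.0, -0.0, -86.3]
contact_force: [0.3, -0.5, 0.3]
gripper_width: 0.0879
```

No contact with the nominal tip at 0.070, below the cover's top. So the real offset is confirmed, and I close here.

>>> {"op": "step_arm", "data": {
  "increments": [
    {"tx": 0, "ty": 0, "tz": 0, "ax": 0, "ay": 0, "az": 0, "claw": -1},
    {"tx": 0, "ty": 0, "tz": 0, "ax": 0, "ay": 0, "az": 0, "claw": -1},
    {"tx": 0, "ty": 0, "tz": 0, "ax": 0, "ay": 0, "az": 0, "claw": -1},
    {"tx": 0, "ty": 0, "tz": 0, "ax": 0, "ay": 0, "az": 0, "claw": -1},
    {"tx": 0, "ty": 0, "tz": 0, "ax": 0, "ay": 0, "az": 0, "claw": -1},
    {"tx": 0, "ty": 0, "tz": 0, "ax": 0, "ay": 0, "az": 0, "claw": -1},
    {"tx": 0, "ty": 0, "tz": 0, "ax": 0, "ay": 0, "az": 0, "claw": -1},
    {"tx": 0, "ty": 0, "tz": 0, "ax": 0, "ay": 0, "az": 0, "claw": -1},
    {"tx": 0, "ty": 0, "tz": 0, "ax": 0, "ay": 0, "az": 0, "claw": -1},
    {"tx": 0, "ty": 0, "tz": 0, "ax": 0, "ay": 0, "az": 0, "claw": -1},
    {"tx": 0, "ty": 0, "tz": 0, "ax": 0, "ay": 0, "az": 0, "claw": -1},
    {"tx": 0, "ty": 0, "tz": 0, "ax": 0, "ay": 0, "az": 0, "claw": -1}
  ]
}}

```text
time_s: 7.8
tcp_pos: [0.5002, 0.0672, 0.0894]
eef_rot: [180.0, -0.0, -86.3]
contact_force: [-2.5, 0.9, 2.2]
gripper_width: 0.0234
```

The knob is gripped at 23.4 mm. Now I slide the cover open.

>>> {"op": "step_arm", "data": {
  "increments": [
    {"tx": 0.7, "ty": -10, "tz": 0, "ax": 0, "ay": 0, "az": 0, "claw": -1},
    {"tx": 0.7, "ty": -10, "tz": 0, "ax": 0, "ay": 0, "az": 0, "claw": -1},
    {"tx": 0.7, "ty": -10, "tz": 0, "ax": 0, "ay": 0, "az": 0, "claw": -1},
    {"tx": 0.7, "ty": -10, "tz": 0, "ax": 0, "ay": 0, "az": 0, "claw": -1},
    {"tx": 0.7, "ty": -10, "tz": 0, "ax": 0, "ay": 0, "az": 0, "claw": -1},
    {"tx": 0.7, "ty": -10, "tz": 0, "ax": 0, "ay": 0, "az": 0, "claw": -1},
    {"tx": 0.7, "ty": -10, "tz": 0, "ax": 0, "ay": 0, "az": 0, "claw": -1},
    {"tx": 0.7, "ty": -10, "tz": 0, "ax": 0, "ay": 0, "az": 0, "claw": -1},
    {"tx": 0.7, "ty": -10, "tz": 0, "ax": 0, "ay": 0, "az": 0, "claw": -1},
    {"tx": 0, "ty": 0, "tz": 0, "ax": 0, "ay": 0, "az": 0, "claw": -1}
  ]
}}

```text
time_s: 8.8
tcp_pos: [0.5075, -0.0239, 0.0895]
eef_rot: [-179.9, -0.0, -86.3]
contact_force: [3.8, -1.5, -4.0]
gripper_width: 0.023
```

>>> {"op": "step_arm", "data": {
  "increments": [
    {"tx": 0.3, "ty": -5, "tz": 0, "ax": 0, "ay": 0, "az": 0, "claw": -1},
    {"tx": 0.3, "ty": -4, "tz": 0, "ax": 0, "ay": 0, "az": 0, "claw": -1},
    {"tx": 0.3, "ty": -4, "tz": 0, "ax": 0, "ay": 0, "az": 0, "claw": -1},
    {"tx": 0.2, "ty": -3, "tz": 0, "ax": 0, "ay": 0, "az": 0, "claw": -1},
    {"tx": 0, "ty": 0, "tz": 0, "ax": 0, "ay": 0, "az": 0, "claw": -1}
  ]
}}

```text
time_s: 9.3
tcp_pos: [0.5087, -0.0388, 0.0896]
eef_rot: [-179.9, -0.0, -86.2]
contact_force: [5.8, -1.1, -5.7]
gripper_width: 0.0232
```

>>> {"op": "step_arm", "data": {
  "increments": [
    {"tx": 0.8, "ty": -3, "tz": 0, "ax": 0, "ay": 0, "az": 0, "claw": -1},
    {"tx": 0.4, "ty": -3, "tz": 0, "ax": 0, "ay": 0, "az": 0, "claw": -1},
    {"tx": 0, "ty": 0, "tz": 0, "ax": 0, "ay": 0, "az": 0, "claw": -1}
  ]
}}

```text
time_s: 9.6
tcp_pos: [0.5091, -0.0428, 0.0894]
eef_rot: [-180.0, 0.2, -86.3]
contact_force: [-0.7, 14.3, -1.2]
gripper_width: 0.0233
```

>>> {"op": "step_arm", "data": {
  "increments": [
    {"tx": 0.2, "ty": -3, "tz": 0, "ax": 0, "ay": 0, "az": 0, "claw": -1},
    {"tx": 0, "ty": 0, "tz": 0, "ax": 0, "ay": 0, "az": 0, "claw": -1}
  ]
}}

```text
time_s: 9.8
tcp_pos: [0.5092, -0.0454, 0.0893]
eef_rot: [-180.0, 0.2, -86.3]
contact_force: [-1.0, 15.4, -1.0]
gripper_width: 0.0235
```

The push rises to about 15 N at y≈-44, as predicted for the stop. I release, raise and look into the opening.

>>> {"op": "step_arm", "data": {
  "increments": [
    {"tx": 0, "ty": 0, "tz": 0, "ax": 0, "ay": 0, "az": 0, "claw": 0.2},
    {"tx": 0, "ty": 0, "tz": 0, "ax": 0, "ay": 0, "az": 0, "claw": 0.2},
    {"tx": 0, "ty": 0, "tz": 0, "ax": 0, "ay": 0, "az": 0, "claw": 0.2},
    {"tx": 0, "ty": 0, "tz": 0, "ax": 0, "ay": 0, "az": 0, "claw": 0.2},
    {"tx": 0, "ty": 0, "tz": 20, "ax": 0, "ay": 0, "az": 0, "claw": 0.2},
    {"tx": 0, "ty": 0, "tz": 30, "ax": 0, "ay": 0, "az": 0, "claw": 0.2},
    {"tx": 0, "ty": 0, "tz": 30, "ax": 0, "ay": 0, "az": 0, "claw": 0.2},
    {"tx": 0, "ty": 0, "tz": 30, "ax": 0, "ay": 0, "az": 0, "claw": 0.2},
    {"tx": 0, "ty": 0, "tz": 0, "ax": 0, "ay": 0, "az": 0, "claw": 0.2}
  ]
}}

```text
time_s: 10.7
tcp_pos: [0.5115, -0.0478, 0.2038]
eef_rot: [-179.6, 0.0, -86.2]
contact_force: [-0.1, -1.5, 0.5]
gripper_width: 0.0528
```

```bash
python3 - <<'E'
from plant import optics,r
import cv2,numpy as np,pickle
d={n:optics.capture(n) for n in("scene","top")};pickle.dump(d,open("c3.pkl","wb"))
s=r.get_state();print(s["tcp_pos"],s["gripper_width"],s["contact_force"])
f=lambda i,s:cv2.convertScaleAbs(cv2.resize(i,None,fx=s,fy=s,interpolation=cv2.INTER_CUBIC),alpha=1.9)
A=f(d["top"]["image"][170:245,190:290],4);B=f(d["scene"]["image"][165:265,230:330],4)
cv2.imwrite("pics/crop3.png",np.hstack([cv2.copyMakeBorder(A,0,100,0,0,0),B]))
E
```

```text
[ 0.50936295 -0.04776599  0.19996019] 0.05297259726240369 [ 0.6277369   0.30377409 -0.28443414]
```

View pics/crop3.png

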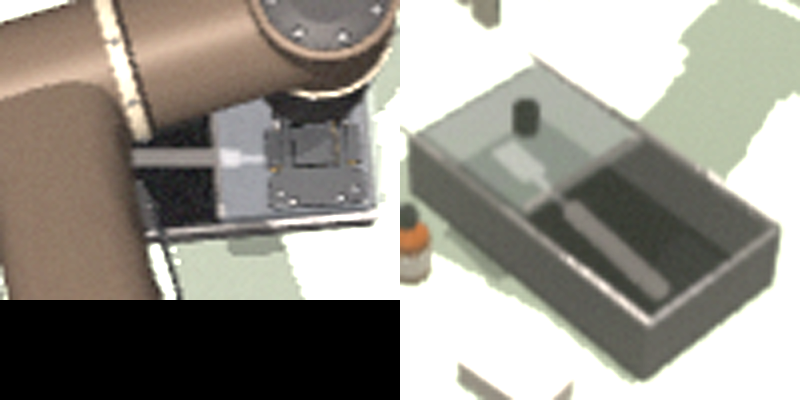

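The cover lies over the deck (knob at (525,118) in the crop). The opening is clear, with the handle from (570,208) to its end at (658,287). I compute its line and check the knob.

```bash
python3 - <<'E'
import pickle;from h import *
d=pickle.load(open("c3.pkl","rb"))
S=lambda x,y,z:(ray(d["scene"],230+(x-400)/4,165+y/4,z)*1000).round(0)
T=lambda x,y,z:(ray(d["top"],190+x/4,170+y/4,z)*1000).round(0)
print("knob",S(526,104,.105))
for p in((575,200),(566,214),(667,287),(652,297)):print("handle corner",S(*p,.02))
print("blade tip corners",S(510,141,.016),S(493,153,.016))
print("cover edge",S(525,212,.077),S(640,140,.077),"px corners",S(778,228,.07),S(650,318,.07))
print("handle top view",T(135,157,.02),T(210,157,.02))
import cv2
c=d["scene"];D=c["depth"]
for u,v in((285,226),(289,231)):
    q=np.array([(u-c["cx"])/c["fx"],(v-c["cy"])/c["fy"],1])*D[v,u];print((c["R"].T@(q-c["t"])*1000).round(0))
E
```

```text
knob [508. -40. 105.]
handle corner [494.  15.  20.]
handle corner [512.  23.  20.]
handle corner [498. 143.  20.]
handle corner [516. 144.  20.]
blade tip corners [491. -87.  16.] [513. -84.  16.]
cover edge [573.  43.  77.] [438.  35.  77.] px corners [413. 182.  70.] [563. 191.  70.]
handle top view [498. 113.  20.] [498.  41.  20.]
[497.  80.  19.]
[504. 109.  23.]
```

>>> {"op": "step_arm", "data": {
  "increments": [
    {"tx": -2, "ty": 29, "tz": 0, "ax": 0, "ay": 0, "az": -0.8, "claw": 0.2},
    {"tx": -2, "ty": 29, "tz": 0, "ax": 0, "ay": 0, "az": -0.8, "claw": 0.2},
    {"tx": -2, "ty": 29, "tz": 0, "ax": 0, "ay": 0, "az": -0.8, "claw": 0.2},
    {"tx": -2, "ty": 29, "tz": 0, "ax": 0, "ay": 0, "az": -0.8, "claw": 0.2},
    {"tx": -1, "ty": 27, "tz": 0, "ax": 0, "ay": 0, "az": -0.6, "claw": 0.2},
    {"tx": 0, "ty": 0, "tz": -30, "ax": 0, "ay": 0, "az": 0, "claw": 0.2},
    {"tx": 0, "ty": 0, "tz": -30, "ax": 0, "ay": 0, "az": 0, "claw": 0.2},
    {"tx": 0, "ty": 0, "tz": -20, "ax": 0, "ay": 0, "az": 0, "claw": 0.2},
    {"tx": 0, "ty": 0, "tz": -20, "ax": 0, "ay": 0, "az": 0, "claw": 0.2},
    {"tx": 0, "ty": 0, "tz": 0, "ax": 0, "ay": 0, "az": 0, "claw": 0.2}
  ]
}}

```text
time_s: 11.8
tcp_pos: [0.4977, 0.0939, 0.0959]
eef_rot: [179.6, -0.2, -90.1]
contact_force: [-0.1, -1.0, -0.1]
gripper_width: 0.0524
```

```bash
python3 - <<'E'
from plant import optics,r
import cv2,numpy as np,pickle
from h import *
c=optics.capture("scene");pickle.dump(c,open("c4.pkl","wb"));print(r.get_state()["tcp_pos"])
cv2.imwrite("pics/crop4.png",cv2.convertScaleAbs(cv2.resize(c["image"][160:270,230:350],None,fx=5,fy=5,interpolation=cv2.INTER_CUBIC),alpha=1.9))
D=c["depth"];v,u=np.mgrid[150:260,230:350];z=D[150:260,230:350]
P=np.stack([(u-c["cx"])/c["fx"]*z,(v-c["cy"])/c["fy"]*z,z],-1)-c["t"];P=P@c["R"]
# points on fingers: near tool in x,y
for s in(-1,1):
    m=(abs(P[...,1]-.095)<.02)&(s*(P[...,0]-.5)>.02)&(s*(P[...,0]-.5)<.055)&(P[...,2]>.085)
    h=np.sort(P[m][:,2]);print(s,m.sum(),h[:6].round(3))
m=(abs(P[...,1]-.134)<.006)&(abs(P[...,0]-.5)<.1)&(P[...,2]>.1)
print("body front low",np.sort(P[m][:,2])[:8].round(3))
E
```

```text
[0.49886415 0.09437284 0.09764849]
-1 109 [0.105 0.105 0.105 0.106 0.107 0.108]
1 491 [0.104 0.104 0.104 0.104 0.105 0.106]
body front low [0.169 0.171 0.171 0.172 0.172 0.172 0.172 0.172]
```

View pics/crop4.png

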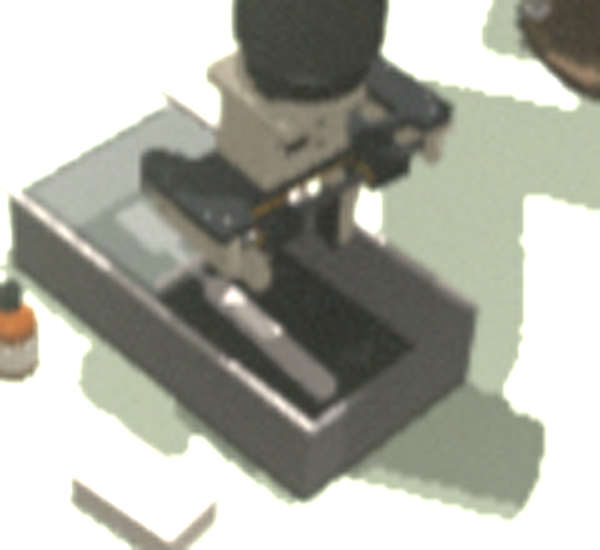

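The measured tips are at z≈0.104 and the body's underside at about 0.170, with the TCP reading 0.0976. The whole tool is really about 25 mm higher than reported. I descend to a reading of about 0.010, then creep.

>>> {"op": "step_arm", "data": {
  "increments": [
    {"tx": 0, "ty": 0, "tz": -20, "ax": 0, "ay": 0, "az": 0, "claw": 0.2},
    {"tx": 0, "ty": 0, "tz": -20, "ax": 0, "ay": 0, "az": 0, "claw": 0.2},
    {"tx": 0, "ty": 0, "tz": -20, "ax": 0, "ay": 0, "az": 0, "claw": 0.2},
    {"tx": 0, "ty": 0, "tz": -15, "ax": 0, "ay": 0, "az": 0, "claw": 0.2},
    {"tx": 0, "ty": 0, "tz": -10, "ax": 0, "ay": 0, "az": 0, "claw": 0.2},
    {"tx": 0, "ty": 0, "tz": 0, "ax": 0, "ay": 0, "az": 0, "claw": 0.2},
    {"tx": 0, "ty": 0, "tz": 0, "ax": 0, "ay": 0, "az": 0, "claw": 0.2}
  ]
}}

```text
time_s: 12.55
tcp_pos: [0.5008, 0.0955, 0.0151]
eef_rot: [-180.0, 0.0, -90.0]
contact_force: [0.4, 0.1, 0.2]
gripper_width: 0.0523
```

>>> {"op": "step_arm", "data": {
  "increments": [
    {"tx": 0, "ty": 0, "tz": -3, "ax": 0, "ay": 0, "az": 0, "claw": 0.2},
    {"tx": 0, "ty": 0, "tz": -3, "ax": 0, "ay": 0, "az": 0, "claw": 0.2},
    {"tx": 0, "ty": 0, "tz": 0, "ax": 0, "ay": 0, "az": 0, "claw": 0.2}
  ]
}}

```text
time_s: 12.85
tcp_pos: [0.5003, 0.0953, 0.0085]
eef_rot: [-180.0, 0.0, -90.1]
contact_force: [0.4, 0.5, -0.4]
gripper_width: 0.0526
```

>>> {"op": "step_arm", "data": {
  "increments": [
    {"tx": 0, "ty": 0, "tz": -2, "ax": 0, "ay": 0, "az": 0, "claw": 0.2},
    {"tx": 0, "ty": 0, "tz": -2, "ax": 0, "ay": 0, "az": 0, "claw": 0.2},
    {"tx": 0, "ty": 0, "tz": 0, "ax": 0, "ay": 0, "az": 0, "claw": 0.2}
  ]
}}

```text
time_s: 13.15
tcp_pos: [0.5002, 0.0953, 0.0042]
eef_rot: [180.0, -0.0, -90.1]
contact_force: [-0.3, 0.1, 0.2]
gripper_width: 0.0525
```

>>> {"op": "step_arm", "data": {
  "increments": [
    {"tx": 0, "ty": 0, "tz": -2, "ax": 0, "ay": 0, "az": 0, "claw": 0.2},
    {"tx": 0, "ty": 0, "tz": 0, "ax": 0, "ay": 0, "az": 0, "claw": 0.2}
  ]
}}

```text
time_s: 13.35
tcp_pos: [0.5002, 0.0953, 0.0022]
eef_rot: [180.0, -0.0, -90.1]
contact_force: [-0.5, 0.6, -0.1]
gripper_width: 0.0525
```

>>> {"op": "step_arm", "data": {
  "increments": [
    {"tx": 0, "ty": 0, "tz": 0, "ax": 0, "ay": 0, "az": 0, "claw": -1},
    {"tx": 0, "ty": 0, "tz": 0, "ax": 0, "ay": 0, "az": 0, "claw": -1},
    {"tx": 0, "ty": 0, "tz": 0, "ax": 0, "ay": 0, "az": 0, "claw": -1},
    {"tx": 0, "ty": 0, "tz": 0, "ax": 0, "ay": 0, "az": 0, "claw": -1},
    {"tx": 0, "ty": 0, "tz": 0, "ax": 0, "ay": 0, "az": 0, "claw": -1},
    {"tx": 0, "ty": 0, "tz": 0, "ax": 0, "ay": 0, "az": 0, "claw": -1},
    {"tx": 0, "ty": 0, "tz": 0, "ax": 0, "ay": 0, "az": 0, "claw": -1},
    {"tx": 0, "ty": 0, "tz": 0, "ax": 0, "ay": 0, "az": 0, "claw": -1},
    {"tx": 0, "ty": 0, "tz": 0, "ax": 0, "ay": 0, "az": 0, "claw": -1}
  ],
  "newtons": 35
}}

```text
time_s: 14.25
tcp_pos: [0.5003, 0.0953, 0.0025]
eef_rot: [180.0, 0.0, -90.1]
contact_force: [-0.8, -0.5, 1.0]
gripper_width: 0.0155
```

Gripped at 15.5 mm. I lift 4 mm, then tilt 15° handle end up, turning about the blade tip.

>>> {"op": "step_arm", "data": {
  "increments": [
    {"tx": 0, "ty": 0, "tz": 2, "ax": 0, "ay": 0, "az": 0, "claw": -1},
    {"tx": 0, "ty": 0, "tz": 2, "ax": 0, "ay": 0, "az": 0, "claw": -1},
    {"tx": 0, "ty": -0.3, "tz": 5, "ax": 1.5, "ay": 0, "az": 0, "claw": -1},
    {"tx": 0, "ty": -0.4, "tz": 5, "ax": 1.5, "ay": 0, "az": 0, "claw": -1},
    {"tx": 0, "ty": -0.5, "tz": 5, "ax": 1.5, "ay": 0, "az": 0, "claw": -1},
    {"tx": 0, "ty": -0.5, "tz": 5, "ax": 1.5, "ay": 0, "az": 0, "claw": -1},
    {"tx": 0, "ty": 0, "tz": 0, "ax": 0, "ay": 0, "az": 0, "claw": -1}
  ]
}}

```text
time_s: 14.95
tcp_pos: [0.5009, 0.0934, 0.0272]
eef_rot: [-179.9, 6.1, -90.1]
contact_force: [0.4, 0.1, -1.0]
gripper_width: 0.0155
```

```bash
python3 - <<'E'
from plant import r
s=r.get_state();print(s["tcp_pos"],s["eef_rot"],s["joints"],s["contact_force"],s["moment"])
E
```

```text
[0.50088715 0.09342572 0.02721482] [-179.93604516    6.06995239  -90.11580025] [ 28.16714093  17.10985476 -30.94890672  -8.40524592 -39.303224
 -21.90005288] [ 0.38696597  0.06274265 -1.03613112] [-0.31366176  0.08283401 -0.02500213]
```

>>> {"op": "step_arm", "data": {
  "increments": [
    {"tx": 0, "ty": -0.7, "tz": 4.5, "ax": 1.5, "ay": 0, "az": 0, "claw": -1},
    {"tx": 0, "ty": -0.8, "tz": 4.5, "ax": 1.5, "ay": 0, "az": 0, "claw": -1},
    {"tx": 0, "ty": -0.8, "tz": 4.5, "ax": 1.5, "ay": 0, "az": 0, "claw": -1},
    {"tx": 0, "ty": -0.9, "tz": 4.5, "ax": 1.5, "ay": 0, "az": 0, "claw": -1},
    {"tx": 0, "ty": -1, "tz": 4, "ax": 1.5, "ay": 0, "az": 0, "claw": -1},
    {"tx": 0, "ty": -1, "tz": 4, "ax": 1.5, "ay": 0, "az": 0, "claw": -1},
    {"tx": 0, "ty": 0, "tz": 0, "ax": 0, "ay": 0, "az": 0, "claw": -1},
    {"tx": 0, "ty": 0, "tz": 0, "ax": 0, "ay": 0, "az": 0, "claw": -1}
  ]
}}

```text
time_s: 15.75
tcp_pos: [0.5003, 0.0881, 0.0522]
eef_rot: [180.0, 14.9, -90.1]
contact_force: [-0.1, 0.9, -1.1]
gripper_width: 0.0158
```

```bash
python3 - <<'E'
from plant import r,optics
import cv2
s=r.get_state();print(s["tcp_pos"],s["joints"].round(1),s["moment"])
c=optics.capture("scene")
cv2.imwrite("pics/crop5.png",cv2.convertScaleAbs(cv2.resize(c["image"][150:270,230:350],None,fx=5,fy=5,interpolation=cv2.INTER_CUBIC),alpha=1.9))
E
```

```text
[0.5002862  0.08814843 0.05219348] [ 19.9  15.5 -25.7 -19.9 -45.4  -6.4] [-0.89300865  0.13945494  0.01671777]
```

View pics/crop5.png

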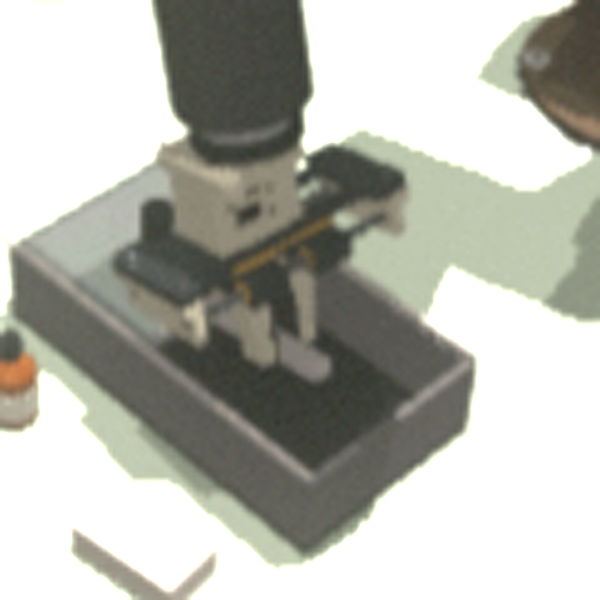

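```bash
python3 - <<'E'
import pickle;from h import *
c=pickle.load(open("c4.pkl","rb"))
for a in (0,5,10,15,20):
  b=np.radians(a);e=np.array([.5,-.086+.23*np.cos(b),.017+.23*np.sin(b)])
  u,v=proj(c,e);print(a,e.round(3),"crop px",round((u-230)*5),round((v-150)*5))
E
```

```text
0 [0.5   0.144 0.017] crop px 332 438
5 [0.5   0.143 0.037] crop px 333 418
10 [0.5   0.141 0.057] crop px 332 395
15 [0.5   0.136 0.077] crop px 330 371
20 [0.5   0.13  0.096] crop px 326 346
```

The handle end is seen at about (322,365), against a prediction of (330,371) for 15°. So the lifter tilts with the gripper. I draw it out along its own axis.

>>> {"op": "step_arm", "data": {
  "increments": [
    {"tx": 0, "ty": 9.7, "tz": 2.6, "ax": 0, "ay": 0, "az": 0, "claw": -1},
    {"tx": 0, "ty": 9.7, "tz": 2.6, "ax": 0, "ay": 0, "az": 0, "claw": -1},
    {"tx": 0, "ty": 9.7, "tz": 2.6, "ax": 0, "ay": 0, "az": 0, "claw": -1},
    {"tx": 0, "ty": 9.7, "tz": 2.6, "ax": 0, "ay": 0, "az": 0, "claw": -1},
    {"tx": 0, "ty": 0, "tz": 0, "ax": 0, "ay": 0, "az": 0, "claw": -1}
  ]
}}

```text
time_s: 16.3
tcp_pos: [0.5006, 0.1289, 0.0634]
eef_rot: [-180.0, 15.0, -89.9]
contact_force: [-0.4, -0.9, -1.3]
gripper_width: 0.0157
```

>>> {"op": "step_arm", "data": {
  "increments": [
    {"tx": 0, "ty": 9.7, "tz": 2.6, "ax": 0, "ay": 0, "az": 0, "claw": -1},
    {"tx": 0, "ty": 9.7, "tz": 2.6, "ax": 0, "ay": 0, "az": 0, "claw": -1},
    {"tx": 0, "ty": 9.7, "tz": 2.6, "ax": 0, "ay": 0, "az": 0, "claw": -1},
    {"tx": 0, "ty": 9.7, "tz": 2.6, "ax": 0, "ay": 0, "az": 0, "claw": -1},
    {"tx": 0, "ty": 9.7, "tz": 2.6, "ax": 0, "ay": 0, "az": 0, "claw": -1},
    {"tx": 0, "ty": 0, "tz": 0, "ax": 0, "ay": 0, "az": 0, "claw": -1}
  ]
}}

```text
time_s: 16.9
tcp_pos: [0.5006, 0.1771, 0.0764]
eef_rot: [-180.0, 15.0, -90.0]
contact_force: [0.4, -0.1, -1.9]
gripper_width: 0.0156
```

>>> {"op": "step_arm", "data": {
  "increments": [
    {"tx": 0, "ty": 9.7, "tz": 2.6, "ax": 0, "ay": 0, "az": 0, "claw": -1},
    {"tx": 0, "ty": 9.7, "tz": 2.6, "ax": 0, "ay": 0, "az": 0, "claw": -1},
    {"tx": 0, "ty": 9.7, "tz": 2.6, "ax": 0, "ay": 0, "az": 0, "claw": -1},
    {"tx": 0, "ty": 9.7, "tz": 2.6, "ax": 0, "ay": 0, "az": 0, "claw": -1},
    {"tx": 0, "ty": 9.7, "tz": 2.6, "ax": 0, "ay": 0, "az": 0, "claw": -1},
    {"tx": 0, "ty": 0, "tz": 0, "ax": 0, "ay": 0, "az": 0, "claw": -1}
  ]
}}

```text
time_s: 17.5
tcp_pos: [0.5006, 0.2256, 0.0893]
eef_rot: [-180.0, 15.0, -90.0]
contact_force: [0.1, 0.4, -0.6]
gripper_width: 0.0154
```

```bash
python3 - <<'E'
from plant import r,optics
import cv2
s=r.get_state();print(s["tcp_pos"],s["joints"].round(1),s["moment"])
c=optics.capture("scene")
cv2.imwrite("pics/crop6.png",cv2.convertScaleAbs(cv2.resize(c["image"][150:270,230:370],None,fx=5,fy=5,interpolation=cv2.INTER_CUBIC),alpha=1.9))
E
```

```text
[0.50057077 0.22562511 0.08934832] [ 34.9  13.8 -22.7 -17.2 -46.  -23.7] [-0.95665899  0.07115128 -0.02948944]
```

View pics/crop6.png

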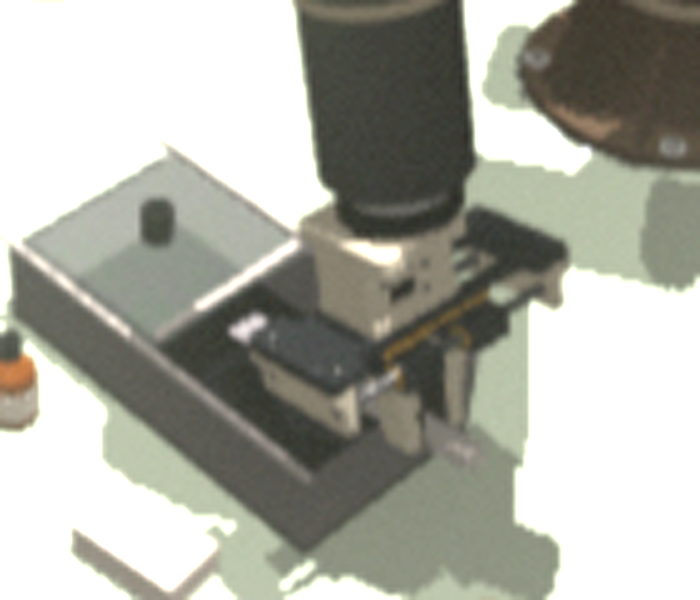

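The blade (230,328) is clear of the cover's edge. I draw a little further for margin, lift straight up, then level.

>>> {"op": "step_arm", "data": {
  "increments": [
    {"tx": 0, "ty": 9.7, "tz": 2.6, "ax": 0, "ay": 0, "az": 0, "claw": -1},
    {"tx": 0, "ty": 4, "tz": 10, "ax": 0, "ay": 0, "az": 0, "claw": -1},
    {"tx": 0, "ty": 0, "tz": 15, "ax": 0, "ay": 0, "az": 0, "claw": -1},
    {"tx": 0, "ty": 0, "tz": 20, "ax": 0, "ay": 0, "az": 0, "claw": -1},
    {"tx": 0, "ty": 0, "tz": 20, "ax": 0, "ay": 0, "az": 0, "claw": -1},
    {"tx": 0, "ty": 0, "tz": 20, "ax": 0, "ay": 0, "az": 0, "claw": -1},
    {"tx": 0, "ty": 0, "tz": 20, "ax": 0, "ay": 0, "az": 0, "claw": -1},
    {"tx": 0, "ty": 0, "tz": 20, "ax": 0, "ay": 0, "az": 0, "claw": -1},
    {"tx": 0, "ty": 0, "tz": 10, "ax": 0, "ay": 0, "az": 0, "claw": -1},
    {"tx": 0, "ty": 0, "tz": 0, "ax": 0, "ay": 0, "az": 0, "claw": -1}
  ]
}}

```text
time_s: 18.55
tcp_pos: [0.501, 0.2384, 0.2284]
eef_rot: [-179.9, 15.1, -90.0]
contact_force: [0.2, 0.3, -1.1]
gripper_width: 0.0152
```

>>> {"op": "step_arm", "data": {
  "increments": [
    {"tx": 0, "ty": 0, "tz": 0, "ax": -3, "ay": 0, "az": 0, "claw": -1},
    {"tx": 0, "ty": 0, "tz": 0, "ax": -3, "ay": 0, "az": 0, "claw": -1},
    {"tx": 0, "ty": 0, "tz": 0, "ax": -3, "ay": 0, "az": 0, "claw": -1},
    {"tx": 0, "ty": 0, "tz": 0, "ax": -3, "ay": 0, "az": 0, "claw": -1},
    {"tx": 0, "ty": 0, "tz": 0, "ax": -3, "ay": 0, "az": 0, "claw": -1},
    {"tx": 0, "ty": 0, "tz": 0, "ax": 0, "ay": 0, "az": 0, "claw": -1},
    {"tx": 0, "ty": 0, "tz": 0, "ax": 0, "ay": 0, "az": 0, "claw": -1},
    {"tx": 0, "ty": 0, "tz": 0, "ax": 0, "ay": 0, "az": 0, "claw": -1}
  ]
}}

```text
time_s: 19.35
tcp_pos: [0.5001, 0.2377, 0.226]
eef_rot: [180.0, 0.0, -90.1]
contact_force: [-0.3, -0.3, -1.8]
gripper_width: 0.0157
```

```bash
python3 - <<'E'
from plant import r,optics
import cv2,pickle,numpy as np
s=r.get_state();print(s["tcp_pos"],s["eef_rot"],s["contact_force"])
c=optics.capture("scene");pickle.dump(c,open("c7.pkl","wb"));pickle.dump(optics.capture("top"),open("t7.pkl","wb"))
cv2.imwrite("pics/crop7.png",cv2.convertScaleAbs(cv2.resize(c["image"][120:270,225:385],None,fx=4,fy=4,interpolation=cv2.INTER_CUBIC),alpha=1.8))
E
```

```text
[0.50011505 0.23770379 0.2259891 ] [ 1.79958313e+02  3.84498428e-02 -9.00742008e+01] [-0.34152231 -0.27269588 -1.79265871]
```

View pics/crop7.png

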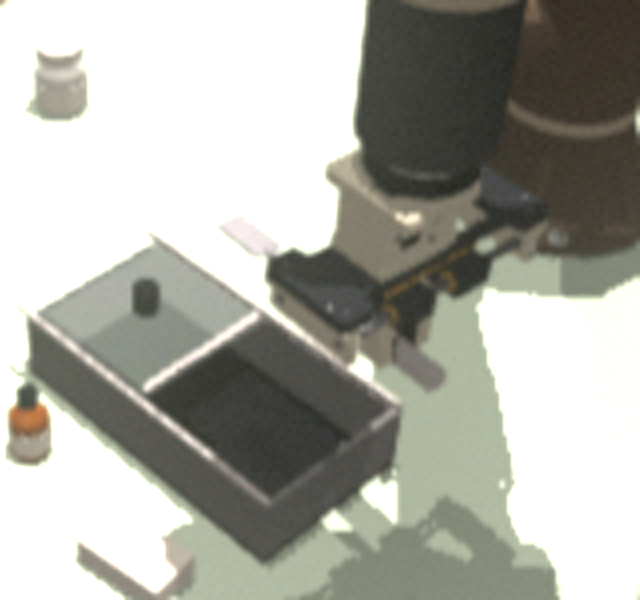

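The lifter is out: blade (245,235), handle end (430,370). The tank is empty, and the knob (146,296) is still at the open end. I check heights by depth.

```bash
python3 - <<'E'
import pickle;from h import *
c=pickle.load(open("c7.pkl","rb"));D=c["depth"]
def P(x,y):
    u,v=round(225+x/4),round(120+y/4);q=np.array([(u-c["cx"])/c["fx"],(v-c["cy"])/c["fy"],1])*D[v,u];return (c["R"].T@(q-c["t"])*1000).round()
for p in((236,228),(244,232),(256,240),(266,246),(408,356),(420,364),(430,372),(146,284),(146,280)):print(p,P(*p))
print("knob",(ray(c,225+146/4,120+282/4,.105)*1000).round())
E
```

```text
(236, 228) [502.  68. 236.]
(244, 232) [502.  77. 237.]
(256, 240) [501.  90. 237.]
(266, 246) [502. 105. 240.]
(408, 356) [503. 256. 242.]
(420, 364) [503. 267. 242.]
(430, 372) [506. 278. 244.]
(146, 284) [509. -36. 108.]
(146, 280) [501. -46. 102.]
knob [506. -42. 105.]
```

```bash
python3 -c "
from plant import r
print(r.close_job()); s=r.get_state(); print(s['time_s'],s['gripper_width'],s['tcp_pos'])"
```

```text
the job is handed in; nothing more can be done
None
the job is handed in; nothing more can be done
```

The cover is fully open, and the gripper is holding the lifter level, clear of the tank. I handed the job in at about 19.5 s of the 51 s allowed.

- **Cover:** It was already about 39 mm open at the start. I gripped the knob and pushed it to its stop, where the force rose to about 15 N. In the last view the knob was at (506, -42) mm, within 2 mm of where it was right after opening. About (504, -44) was expected for fully open.
- **Lifter:** I gripped the handle, tilted it 15° handle end first, drew it out along its own axis and levelled it. Depth readings put its underside at about 227–229 mm, roughly 157 mm above the walls, and level to about 1°. The grip read 15.7 mm on the 16 mm handle.
- **Contact and bystanders:** The force reading stayed under 2 N during the draw. The stain bottle and slide box looked undisturbed in the views. I did not re-measure the other bystanders, but the arm did not go near them.

**Reading that disagreed:** the tool was really about 25 mm higher than its reported z position. Because of this my first grip closed on air above the knob, without touching or moving anything. I measured the offset from the depth images and allowed for it after that.

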